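Hang the bean pail on the pour-over stand

ROBOT

A 6-joint arm with a two-finger parallel gripper is mounted at the origin on the work surface. World frame = base frame: x ahead of the robot, y to its left, z up, the work surface at z = 0. Lengths are in mm, angles in rad, forces in N, time in s.
With the tool pointing down it reaches from about 275 to 1000 mm from the base axis. Payload 8.4 kg.
Tool frame: the origin (TCP) lies at the very end of the fingers, on their centre line; the grasp point (between the pads) lies 19 mm behind it; z points along the fingers, y is the direction in which the jaws open and shut (so a half turn about z gives the same grasp; the last joint's range is limited). The gripper opens to 85 mm and grips with 20 to 120 N. Pads are 22 mm wide; open, the fingers measure 114 mm over their backs; the gripper's body (76 mm by 85 mm) begins 54 mm behind the grasp point. The pads swing forward as they close: fully open they stand 13 mm farther back than shut.
Start: joints at [-1.342, 0.353, 1.633, -0, 1.155, -0.002], TCP at [142.971, -608.43, 231.281] pointing down, gripper open.
Joint ranges: [-2.63, 2.63], [-0.92, 2.1], [0.06, 2.66], [-1.3, 4.44], [0, 2.69], [-3.02, 3.02]. Speed limits (rad/s): [2.22, 2.22, 2.79, 3.14, 3.14, 3.14].

INTERFACE

Orientations are given as a unit quaternion [x, y, z, w].
In Python, from bench import arm gives the robot as it stands. The module is installed in compiled form; this text tells all that it offers.
- The arm moves only by the tool send_rows, never from a script. Its argument "commands" is a list of rows, each a list of 7 numbers: the turn, a rotation vector about the tool's x, y, z in units of 6 degrees (1.0 is 6 degrees), then the shift along the tool's x, y, z in units of 30 mm (1.0 is 30 mm), then the opening, from 0 (shut) to 1 (fully open). In form: [[rx, ry, rz, x, y, z, hand], ...]. A call has 1 to 8 rows; each row shifts and turns the pose as measured when the row begins, along the tool's axes as they then stand; what a row does not reach is not made up. A row lasts 1/12 s, in which the tool goes at most 41.7 mm and 7.16 degrees, less where a joint would pass 70% of its speed; a pose out of reach is approached as far as the arm can. A call is refused whole if a number of a shift passes 1 or a number of a turn 1, either way. A call with a gripper value outside its range is refused whole. The fingers move at their own pace and stop on an object; "force" is the grip in N (left out, the last holds). Time passes only in rows, so rows that do not move let the fingers close. It gives the time, the measured TCP pose, the force and the opening at its end, in the units of the state.
- arm.sense(): the state, without advancing time (a new reading comes with each control period).
- arm.read_camera(name): name is "scene" or "top" or "wrist"; returns the picture (384x512x3 uint8, blue, green, red); there is no depth.
- arm.calibration(name): a dict with "fx", "fy", "cx", "cy" (pixels), "world_from_camera" (4x4, takes a point from camera to world coordinates). Camera axes: x right, y up, looking along -z (the intrinsics and any distortion apply to the point x, -y, -z); pixel columns grow to the right and rows downward; lengths in mm; the calibration is good to about 2 mm. A picture is of the moment at which its call begins: read the wrist's pose just before it. calibration takes no time and is no camera call; for the wrist camera it gives the pose at the moment of the call.
- arm.close_job(): hands the job in, once; it reports no verdict.
The state is a dict: "time": time; "joints": joint angles; "qvel": joint speeds; "effort": joint torques, N m; "ee_pos": TCP position; "ee_rot": TCP orientation; "force": force on the tool from outside, world axes, zero at the start; "ft_torque": the same for the moment, N m; "width": finger opening in mm.
Only numpy, scipy, OpenCV 4.12 (cv2) and the standard library are available. Lean on these libraries where they do the work, as an engineer would, in place of code of your own. Each camera call takes 0.05 s, during which the arm holds its last target. There are 200 camera calls.

TASK

On the coffee bar, raise the folded wire bail of the lidded steel pail until it stands upright, while the pail still stands on the counter. Then hang the pail by the middle of its bail on the empty hook of the pour-over stand (the other hook holds a scoop) and leave it hanging there quietly; keep the pail upright all the way and leave the other things on the bar where they are.

Things in the scene. Friction and masses are not known exactly. Their poses are not given: they have to be found in the camera images.
- pail: Plain steel pail with a fixed flat lid, 112 mm tall, 100 mm wide at the foot, 124 mm at the lid rim, 0.5 to 0.8 kg. Origin: centre of its underside; z up. Its wire bail hangs on two ears at the sides, 92 mm above the underside, hinge line along the pail's y; it is folded down to the pail's -x side, which looks roughly towards the robot.
- bail (a joint): Bail angle, rad: 0 = upright over the lid, -1.57 = folded level to the pail's -x side. The ears are stiff (0.022 N m): the bail stays where it is left. Wire 8 mm thick. Folded, its middle bar lies outside the lid's rim with a 12 mm gap (too narrow for a finger) and a little below the lid's top, so lift it from outside with a tilted fingertip under it; a push inwards only tips the pail.
- bail_top (a point): Middle of the bail's top bar (wire centre), 78 mm from the hinge line. The bar runs from here both ways along the pail's y, dropping 10 mm over 45 mm on each side (a shallow V), then turns steeply down to the ears at +-68 mm. z of this frame: from the hinge line to the bar; y: along the bar.
- hook: The empty hook, 8 mm steel wire, on the stand's front rail, 200 mm left or right of the other. Origin: wire centre in the middle of the level seat (x -12 to +15 mm), 215 mm above the counter. Its tip points to -x (the robot) and turns up, ending at x -30, z +20 mm; behind, the wire climbs to z +12 at x +78 mm. A bail bar on the seat has its centre 8 mm above the origin. z up.
- hook_busy: An equal hook with a metal scoop hanging on it (fixed), 160 mm long and 54 mm wide. Origin and axes as the empty hook's.
- stand: Pour-over stand, fixed. Origin on the counter, midway below the hooks (y +-100 mm); x away from the robot. Wooden shelf over the hooks: x +25 to +135, y +-230, z 277 to 297 mm, so a gripper fits at a hook only tilted 25 to 45 degrees, its body towards the robot. Rail behind the hooks: x +75 to +93, z 207 to 237. Posts at x +95, y +-205. Three copper drippers on top, up to z 380.
- mug: Copper mug, 78 mm wide without handle, 85 mm tall, beside the pail. Origin: centre of its underside.
- bottle: Amber bottle, 62 mm wide, 160 mm tall, on the other side of the pail than the mug. Origin: centre of its underside.
- tin: Aluminium tin, 72 mm wide, 75 mm tall, near the robot. Origin: centre of its underside.
- portafilter: Espresso portafilter lying down: 68 mm head, 34 mm tall, black handle to its -x, 205 mm long in all. Origin: centre of the head's underside.
- tamper: Steel tamper, 58 mm wide, 84 mm tall. Origin: centre of its underside.
Not all that is in view belongs to the job. Leave any turquoise or yellow look-alike of the pail alone.

How it is judged (in metres and radians):
On the way:
1. the bail stands upright (within 0.3 rad) while the pail stands on the counter (value of joint bail between -0.3 and 0.3 rad and height (world z) of pail below 0.006 m and angle between pail's own z axis and vertical below 0.1 rad), for 0.2 s.
At the end, for the whole second after the job is handed in: The pail hangs on the empty hook: middle of the bail within 22 mm of the hook's origin along and across it and 2 to 20 mm above, the hook bearing over 2 N, the pail over 30 mm clear of the counter, upright within 0.26 rad, swinging at most gently (under 150 mm/s) (x of bail_top in the frame of hook between -0.022 and 0.022 m and y of bail_top in the frame of hook between -0.022 and 0.022 m and z of bail_top in the frame of hook between 0.002 and 0.02 m and height (world z) of pail above 0.03 m and angle between pail's own z axis and vertical below 0.26 rad and contact force between pail and hook above 2 N and linear speed of pail below 0.15 m/s); the robot touches nothing.
It fails at once if the pail is tipped more than 0.7 rad (angle between pail's own z axis and vertical above 0.7 rad).
It fails at once if another thing on the bar is shifted more than 40 mm or knocked over (distance of any of mug, bottle, tin, portafilter, tamper from where it was at the start of the episode above 0.04 m or angle between any of mug, bottle, tin, portafilter, tamper's own z axis and vertical above 0.6 rad).
It also fails if it takes over 72 s, if anything falls off the work surface, if the arm or the gripper's body presses on something with over 40 N, if the wrist force passes 120 N, or if a joint passes its speed limit or range.

## Working session

There is one attempt and no reset: what is moved stays moved. The work goes in short steps, Python scripts to look and compute and a tool call to move; the robot and the scene stay as the last step left them, time stands still between calls to the robot, and variables do not carry over. Pictures are saved under pics/ and viewed, about 8 in all and at most 12, crops included, and the job is handed in when it is done.

Besides the shell and the picture viewer there is one more tool, called after "Call:" by a JSON object that holds its "op" and its "data". send_rows: Moves the arm, as the interface text tells. Its arguments: {"type":"object","properties":{"commands":{"type":"array","items":{"type":"array","items":{"type":"number"}}},"force":{"type":"number"}},"required":["commands"]}

```bash
mkdir -p pics; cat > h.py <<'E'
import numpy as np, cv2
from bench import arm
from scipy.spatial.transform import Rotation as R
def ray(cal,u,v):
    T=np.array(cal['world_from_camera']); d=np.array([(u-cal['cx'])/cal['fx'],-(v-cal['cy'])/cal['fy'],-1])
    return T[:3,3],T[:3,:3]@d
def onz(cal,u,v,z):
    o,d=ray(cal,u,v); return o+d*(z-o[2])/d[2]
def proj(cal,p):
    T=np.array(cal['world_from_camera']); q=T[:3,:3].T@(np.array(p)-T[:3,3])
    return cal['cx']+cal['fx']*q[0]/-q[2], cal['cy']-cal['fy']*q[1]/-q[2]
def tri(c1,p1,c2,p2):
    o1,d1=ray(c1,*p1);o2,d2=ray(c2,*p2)
    s=np.linalg.lstsq(np.c_[d1,-d2],o2-o1,rcond=None)[0]
    a,b=o1+s[0]*d1,o2+s[1]*d2; return (a+b)/2,np.linalg.norm(a-b)
E
python3 - <<'E'
from h import *
s=arm.sense(); print({k:np.round(v,3) for k,v in s.items()})
ims=[]
for n in ("scene","top"):
    im=arm.read_camera(n); cv2.imwrite(f'pics/{n}0.png',im); c=arm.calibration(n); print(n,{k:(np.round(v,3).tolist()) for k,v in c.items()})
E
```

```text
{'time': np.float64(0.0), 'joints': array([-1.342,  0.354,  1.634, -0.   ,  1.155, -0.002]), 'qvel': array([-0.001, -0.001,  0.   , -0.002, -0.001,  0.001]), 'effort': array([-1.0000e-03, -6.0525e+01, -3.4207e+01, -0.0000e+00,  9.0000e-03,
       -0.0000e+00]), 'ee_pos': array([ 142.862, -607.969,  230.569]), 'ee_rot': array([ 0.993,  0.115, -0.   , -0.001]), 'force': array([-0.606, -0.518,  0.073]), 'ft_torque': array([-0.033, -0.017, -0.018]), 'width': np.float64(85.296)}
scene {'fx': 406.014, 'fy': 406.014, 'cx': 259.386, 'cy': 189.301, 'world_from_camera': [[-0.999, -0.043, 0.016, 486.996], [0.042, -0.711, 0.702, 787.17], [-0.018, 0.702, 0.712, 1014.509], [0.0, 0.0, 0.0, 1.0]]}
top {'fx': 389.637, 'fy': 389.637, 'cx': 258.296, 'cy': 193.719, 'world_from_camera': [[0.003, 0.988, -0.154, 231.37], [-1.0, 0.004, 0.006, -53.55], [0.007, 0.154, 0.988, 1458.935], [0.0, 0.0, 0.0, 1.0]]}
```

View pics/scene0.png

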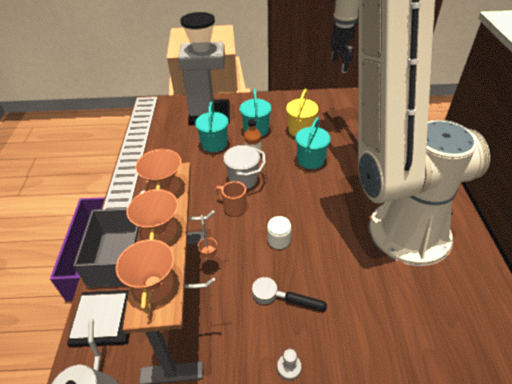

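View pics/top0.png

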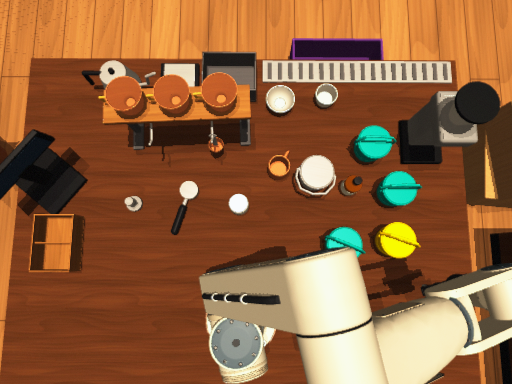

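The pail is the grey one at scene (243,162) and top (317,175); the turquoise and yellow ones are look-alikes. The empty hook is at scene (200,285) and top (150,135). The scoop hangs on the hook at top (213,138). I'll confirm this in an enlarged crop.

```bash
python3 - <<'E'
from h import *
s=cv2.imread('pics/scene0.png');t=cv2.imread('pics/top0.png')
r=lambda im,u,v,w,h,k:cv2.resize(im[v:v+h,u:u+w],None,fx=k,fy=k,interpolation=cv2.INTER_CUBIC)
a=np.hstack([r(s,205,130,80,60,5),r(t,280,140,80,60,5)]); b=np.hstack([r(s,160,250,80,60,5),r(t,120,110,80,60,5)])
m=np.vstack([a,b])
cv2.imwrite('pics/crop1.png',m)
E
```

```text
(no output)
```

View pics/crop1.png

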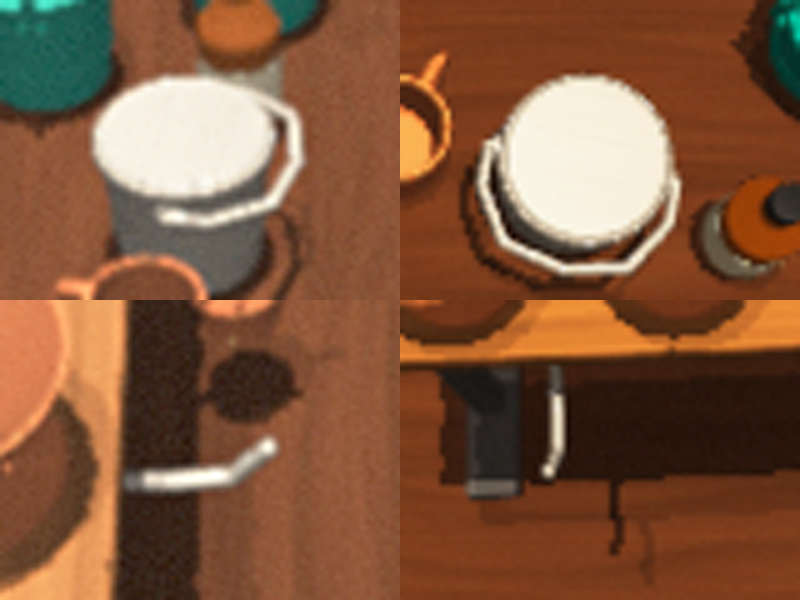

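The crop confirms it: the steel pail's bail is folded to the robot side (its middle bar at about top (313.5,193.5)), and the near hook is bare, with its tip at about scene (213.6,279) and top (149.4,144.4).

```bash
cat >> h.py <<'E'
def ori(yaw,p):  # tool z: forward along yaw, p deg below level
    a=np.radians(yaw);p=np.radians(p); f=np.array([np.cos(a),np.sin(a),0]);u=np.array([0,0,1])
    z=f*np.cos(p)-u*np.sin(p); x=np.array([-np.sin(a),np.cos(a),0]); return R.from_matrix(np.c_[x,np.cross(z,x),z])
def plan(pos,rot,hand,n,start=None,q=0.05):
    s=arm.sense(); P,Q=(np.array(s['ee_pos']),R.from_quat(s['ee_rot'])) if start is None else start
    pos=np.array(pos,float); P0,Q0=P.copy(),Q; w=(Q0.inv()*rot).as_rotvec(); rows=[]
    for i in range(1,n+1):
        tp=P0+(pos-P0)*i/n; tq=Q0*R.from_rotvec(w*i/n)
        r=np.round((Q.inv()*tq).as_rotvec()/np.radians(6)/q)*q; d=np.round(Q.inv().apply(tp-P)/30/q)*q
        P=P+Q.apply(d*30); Q=Q*R.from_rotvec(r*np.radians(6)); rows.append([*np.round(r,2).tolist(),*np.round(d,2).tolist(),hand])
    m=max(abs(x) for r in rows for x in r[:6])
    print(f'n={n} max={m:.2f} end',np.round(P,1)); print(str([[float(f'{x+0:g}') for x in r] for r in rows]).replace('.0,',',').replace('.0]',']'))
    return P,Q
E
python3 - <<'E'
from h import *
cs,ct=arm.calibration('scene'),arm.calibration('top')
t=lambda a,b:(lambda r:(np.round(r[0],1),round(r[1],1)))(tri(cs,a,ct,b))
print('lid',t((242,157),(317.4,171.6)), onz(cs,242,157,112),onz(ct,317.4,171.6,112))
print('hooktip',t((213.6,279),(149.4,144.4)), onz(cs,213.6,279,235),onz(ct,149.4,144.4,235))
print('hookbend',t((206.4,285),(151.6,140)))
im=cv2.imread('pics/top0.png'); hsv=cv2.cvtColor(im,cv2.COLOR_BGR2HSV)
m=((hsv[...,1]<60)&(hsv[...,2]>170)).astype(np.uint8); m[:140]=0;m[205:]=0;m[:,:290]=0;m[:,345:]=0
l=cv2.morphologyEx(m,cv2.MORPH_OPEN,np.ones((7,7)));M=cv2.moments(l,True);u,v=M['m10']/M['m00'],M['m01']/M['m00'];print('lid top',u,v,onz(ct,u,v,112))
for n,p in dict(earL=(298,169),corL=(301,188),mid=(313.6,193.6),corR=(325.8,193.6),earR=(335.2,176)).items(): print(n,onz(ct,*p,92))
for n,p,z in (('mug',(278,167),85),('bottle',(352,184),150),('tin',(238,203),75),('tamper',(133,204),80),('pf',(189,190),34),('tq',(345,240),112),('scoop',(213,138),200)): print(n,np.round(onz(ct,*p,z)))
# shelf front edge (wood): bottom boundary in columns
for u in range(110,250,20):
    col=hsv[100:135,u]; w=np.where((col[:,2]>140)&(col[:,1]>80)&(col[:,0]>12))[0]; 
    if len(w): print(u,100+w.max(),np.round(onz(ct,u,100+w.max(),297)[:2]))
E
```

```text
lid (array([ 520.8, -272. ,  103. ]), np.float64(3.3)) [ 518.91570717 -260.86749589  112.        ] [ 520.59885012 -270.92139619  112.        ]
hooktip (array([582.1, 291.4, 234.9]), np.float64(0.6)) [582.39790532 291.36672773 235.        ] [581.77174141 291.37263013 235.        ]
hookbend (array([602.1, 291.3, 212.3]), np.float64(2.4))
lid top 316.6371061843641 171.64527421236872 [ 520.42410099 -268.21958586  112.        ]
earL [ 534.12551484 -204.65521405   92.        ]
corL [ 465.00883428 -214.4538554    92.        ]
mid [ 444.99553872 -258.98634447   92.        ]
corR [ 445.16152435 -302.39996516   92.        ]
earR [ 509.0757403  -337.62339277   92.        ]
mug [ 543. -133.   85.]
bottle [ 470. -382.  150.]
tin [413.  10.  75.]
tamper [407. 383.  80.]
pf [466. 194.  34.]
tq [ 281. -361.  112.]
scoop [615.  90. 200.]
110 122 [635. 399.]
130 121 [639. 337.]
150 120 [642. 276.]
170 120 [642. 214.]
190 119 [646. 152.]
210 118 [650.  90.]
230 117 [653.  28.]
```

```bash
python3 - <<'E'
from h import *
plan([372,-244,310],ori(-10,45),0,24)
E
```

```text
n=24 max=0.65 end [ 371.7 -244.1  309.6]
[[-0.3, 0.2, -0.45, 0.45, -0.4, -0.1, 0], [-0.25, 0.15, -0.45, 0.4, -0.4, -0.1, 0], [-0.3, 0.2, -0.4, 0.5, -0.4, -0.15, 0], [-0.25, 0.2, -0.45, 0.5, -0.35, -0.1, 0], [-0.3, 0.15, -0.45, 0.5, -0.3, -0.1, 0], [-0.25, 0.2, -0.45, 0.5, -0.3, -0.15, 0], [-0.3, 0.15, -0.4, 0.55, -0.25, -0.1, 0], [-0.25, 0.2, -0.45, 0.55, -0.25, -0.1, 0], [-0.3, 0.2, -0.45, 0.55, -0.2, -0.15, 0], [-0.25, 0.15, -0.45, 0.55, -0.2, -0.1, 0], [-0.3, 0.2, -0.4, 0.6, -0.15, -0.1, 0], [-0.25, 0.2, -0.45, 0.6, -0.1, -0.05, 0], [-0.3, 0.15, -0.45, 0.55, -0.1, -0.1, 0], [-0.25, 0.2, -0.45, 0.6, -0.1, -0.05, 0], [-0.3, 0.15, -0.45, 0.65, 0, -0.1, 0], [-0.25, 0.2, -0.4, 0.6, 0, -0.05, 0], [-0.3, 0.2, -0.45, 0.6, 0, 0, 0], [-0.25, 0.15, -0.45, 0.6, 0.05, -0.05, 0], [-0.3, 0.2, -0.45, 0.6, 0.1, 0, 0], [-0.25, 0.2, -0.4, 0.6, 0.1, 0, 0], [-0.3, 0.15, -0.45, 0.6, 0.15, 0, 0], [-0.25, 0.2, -0.45, 0.55, 0.15, 0.05, 0], [-0.3, 0.15, -0.45, 0.6, 0.2, 0.05, 0], [-0.3, 0.2, -0.45, 0.55, 0.2, 0.05, 0]]
```

Call:
{"op": "send_rows", "data": {"commands": [[-0.3,0.2,-0.45,0.45,-0.4,-0.1,0],[-0.25,0.15,-0.45,0.4,-0.4,-0.1,0],[-0.3,0.2,-0.4,0.5,-0.4,-0.15,0],[-0.25,0.2,-0.45,0.5,-0.35,-0.1,0],[-0.3,0.15,-0.45,0.5,-0.3,-0.1,0],[-0.25,0.2,-0.45,0.5,-0.3,-0.15,0],[-0.3,0.15,-0.4,0.55,-0.25,-0.1,0],[-0.25,0.2,-0.45,0.55,-0.25,-0.1,0]]}}

```text
time: 0.77
ee_pos: [220.9, -481.9, 253.0]
ee_rot: [0.944, 0.299, 0.09, 0.106]
force: [0.1, -0.4, 0.4]
width: 0.4
```

Call:
{"op": "send_rows", "data": {"commands": [[-0.3,0.2,-0.45,0.55,-0.2,-0.15,0],[-0.25,0.15,-0.45,0.55,-0.2,-0.1,0],[-0.3,0.2,-0.4,0.6,-0.15,-0.1,0],[-0.25,0.2,-0.45,0.6,-0.1,-0.05,0],[-0.3,0.15,-0.45,0.55,-0.1,-0.1,0],[-0.25,0.2,-0.45,0.6,-0.1,-0.05,0],[-0.3,0.15,-0.45,0.65,0,-0.1,0],[-0.25,0.2,-0.4,0.6,0,-0.05,0]]}}

```text
time: 1.43
ee_pos: [296.1, -349.7, 279.7]
ee_rot: [0.841, 0.468, 0.177, 0.208]
force: [1.1, 0.2, -0.2]
width: -0.3
```

Call:
{"op": "send_rows", "data": {"commands": [[-0.3,0.2,-0.45,0.6,0,0,0],[-0.25,0.15,-0.45,0.6,0.05,-0.05,0],[-0.3,0.2,-0.45,0.6,0.1,0,0],[-0.25,0.2,-0.4,0.6,0.1,0,0],[-0.3,0.15,-0.45,0.6,0.15,0,0],[-0.25,0.2,-0.45,0.55,0.15,0.05,0],[-0.3,0.15,-0.45,0.6,0.2,0.05,0],[-0.3,0.2,-0.45,0.55,0.2,0.05,0]]}}

```text
time: 2.1
ee_pos: [368.0, -217.2, 304.4]
ee_rot: [0.686, 0.611, 0.255, 0.302]
force: [0.4, 0.1, -0.3]
width: 0.3
```

```bash
python3 - <<'E'
from h import *
s=arm.sense(); print(s['time'],np.round(s['ee_pos'],1),np.round(s['joints'],2),s['width'], np.round(R.from_quat(s['ee_rot']).as_matrix(),2).tolist())
im=arm.read_camera('wrist');cv2.imwrite('pics/w1.png',im)
plan([372,-244,62],ori(-10,45),0,12)
E
```

```text
2.1 [ 368.  -217.2  304.4] [-0.99 -0.33  2.41  0.98  0.72 -1.53] 0.28563440391294814 [[0.12, 0.68, 0.72], [0.99, -0.07, -0.1], [-0.02, 0.73, -0.69]]
n=12 max=0.50 end [ 372.2 -243.5   62.4]
[[0, 0, 0.05, -0.05, -0.5, 0.5, 0], [0.05, -0.05, 0.05, -0.1, -0.45, 0.45, 0], [0, 0, 0, -0.05, -0.45, 0.5, 0], [0.05, -0.05, 0.05, -0.1, -0.5, 0.45, 0], [0, 0, 0.05, -0.05, -0.45, 0.5, 0], [0.05, -0.05, 0.05, -0.05, -0.5, 0.5, 0], [0, 0, 0.05, -0.1, -0.45, 0.45, 0], [0.05, 0, 0.05, -0.05, -0.45, 0.5, 0], [0, -0.05, 0, -0.1, -0.5, 0.5, 0], [0.05, 0, 0.05, -0.05, -0.45, 0.45, 0], [0, -0.05, 0.05, -0.1, -0.45, 0.5, 0], [0.05, 0, 0.05, -0.05, -0.45, 0.5, 0]]
```

View pics/w1.png

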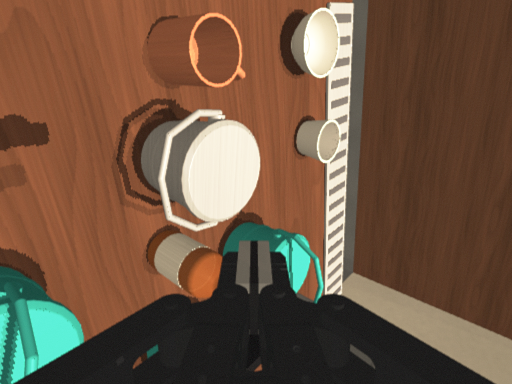

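The wrist view shows the pail at (200,165) with the bail on its robot side (170,165). The mug is above it at (205,45), the bottle below at (185,265), and the closed fingertips are at (236–272, 242). I'll use a steeper tilt (55°) because the wrist centre is close to the base.

```bash
python3 - <<'E'
from h import *
c=arm.calibration('wrist');s=arm.sense();P=np.array(s['ee_pos']);Q=R.from_quat(s['ee_rot'])
for y in (-14.5,0,14.5): print(y,np.round(proj(c,P+Q.apply([11,y,0])),1),np.round(proj(c,P+Q.apply([11,y,-19])),1))
im=cv2.imread('pics/w1.png')
# lid in wrist view
m=((cv2.cvtColor(im,cv2.COLOR_BGR2HSV)[...,1]<60)&(im[...,1]>150)).astype(np.uint8); m[:100]=0;m[230:]=0;m[:,:120]=0;m[:,280:]=0
l=cv2.morphologyEx(m,cv2.MORPH_OPEN,np.ones((15,15)));M=cv2.moments(l,True);u,v=M['m10']/M['m00'],M['m01']/M['m00']
print('lid',u,v,onz(c,u,v,112))
for n,p in dict(corA=(169,125),mid=(162,164),corB=(169,212),earA=(220,115),earB=(214,223)).items(): print(n,np.round(onz(c,*p,92),1))
f=np.array([np.cos(np.radians(-10)),np.sin(np.radians(-10)),0])
st=plan(np.array([520.7,-270,150])-125*f,ori(-10,55),0,8)
plan(np.array([520.7,-270,62])-125*f,ori(-10,55),0,8,st)
E
```

```text
-14.5 [221.1 235.6] [216.8 256.3]
0 [252.7 235.7] [252.6 256.3]
14.5 [284.3 235.7] [288.3 256.4]
lid 220.11797205069874 170.583197920052 [ 512.03261609 -258.56752586  112.        ]
corA [ 467.6 -198.    92. ]
mid [ 451.4 -235.8   92. ]
corB [ 449.1 -291.7   92. ]
earA [ 537.8 -201.5   92. ]
earB [ 508.7 -333.1   92. ]
n=8 max=0.60 end [ 398.2 -247.9  149.9]
[[0.25, -0.05, 0.05, -0.1, -0.35, 0.55, 0], [0.25, 0, 0.1, -0.1, -0.4, 0.55, 0], [0.25, -0.05, 0.05, -0.15, -0.3, 0.55, 0], [0.2, 0, 0.05, -0.1, -0.35, 0.6, 0], [0.25, -0.05, 0.05, -0.1, -0.3, 0.55, 0], [0.25, 0, 0.1, -0.15, -0.3, 0.6, 0], [0.25, -0.05, 0.05, -0.1, -0.3, 0.6, 0], [0.25, 0, 0.05, -0.1, -0.25, 0.6, 0]]
n=8 max=0.30 end [ 397.6 -247.8   61.6]
[[0, 0, 0, 0, -0.2, 0.3, 0], [0, 0, 0, 0, -0.2, 0.3, 0], [0, 0, 0, 0, -0.25, 0.3, 0], [0, 0, 0, 0, -0.2, 0.3, 0], [0, 0, 0, 0, -0.2, 0.3, 0], [0, 0, 0, 0, -0.2, 0.3, 0], [0, 0, 0, 0, -0.25, 0.3, 0], [0, 0, 0, 0, -0.2, 0.3, 0]]
```

Call:
{"op": "send_rows", "data": {"commands": [[0.25,-0.05,0.05,-0.1,-0.35,0.55,0],[0.25,0,0.1,-0.1,-0.4,0.55,0],[0.25,-0.05,0.05,-0.15,-0.3,0.55,0],[0.2,0,0.05,-0.1,-0.35,0.6,0],[0.25,-0.05,0.05,-0.1,-0.3,0.55,0],[0.25,0,0.1,-0.15,-0.3,0.6,0],[0.25,-0.05,0.05,-0.1,-0.3,0.6,0],[0.25,0,0.05,-0.1,-0.25,0.6,0]]}}

```text
time: 2.82
ee_pos: [397.8, -251.5, 146.6]
ee_rot: [0.733, 0.612, 0.189, 0.23]
force: [0.2, 0.0, 0.1]
width: -0.2
```

Call:
{"op": "send_rows", "data": {"commands": [[0,0,0,0,-0.2,0.3,0],[0,0,0,0,-0.2,0.3,0],[0,0,0,0,-0.25,0.3,0],[0,0,0,0,-0.2,0.3,0],[0,0,0,0,-0.2,0.3,0],[0,0,0,0,-0.2,0.3,0]]}}

```text
time: 3.32
ee_pos: [397.9, -254.9, 74.9]
ee_rot: [0.735, 0.611, 0.186, 0.227]
force: [0.1, -0.4, 0.4]
width: -0.1
```

```bash
python3 - <<'E'
from h import *
s=arm.sense(); P=np.array(s['ee_pos']);Q=R.from_quat(s['ee_rot']); print(s['time'],np.round(P,1),np.round(s['joints'],2),np.round(Q.as_matrix(),2).tolist())
im=arm.read_camera('wrist');c=arm.calibration('wrist');cv2.imwrite('pics/w2.png',im)
print(proj(c,P),proj(c,[444.5,-255,92]))
E
```

```text
3.3167 [ 397.9 -254.9   74.9] [-0.81  0.3   2.45  1.88  0.35 -2.44] [[0.18, 0.81, 0.55], [0.98, -0.15, -0.11], [-0.0, 0.56, -0.83]]
(np.float64(255.84638240938662), np.float64(258.36534846141205)) (np.float64(352.81337129971473), np.float64(231.4465308257054))
```

View pics/w2.png

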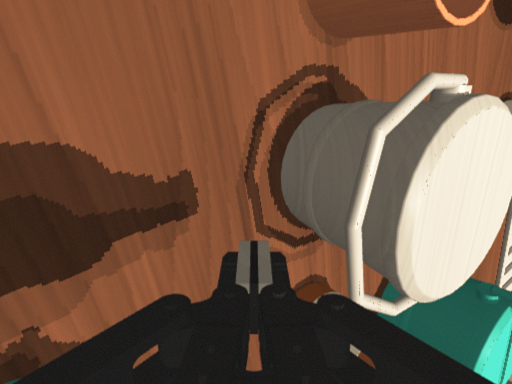

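The wrist view shows the folded bar's outer corners at (375,135) and (360,298), with the apex at about (357,222). That is within about 5 mm of my estimate. The fingertips at (255,245) sit outside and below it. Next is going under the bar.

```bash
cat >> h.py <<'E'
C=np.array([521.5,-267,0.]); f=np.array([np.cos(np.radians(-10.5)),np.sin(np.radians(-10.5)),0]); U=np.array([0,0,1.])
at=lambda r,z: C-r*f+z*U
E
python3 - <<'E'
from h import *
O=ori(-10.5,55)
st=plan(at(115,63),O,0,4); st=plan(at(79,64),O,0,4,st)
st=plan(at(80,80),O,0,4,st)
E
```

```text
n=4 max=0.15 end [ 407.9 -245.9   62.9]
[[-0.05, 0, 0, 0.1, 0, 0.1, 0], [-0.05, 0, 0, 0.05, 0.05, 0.15, 0], [0, 0.05, 0, 0.1, 0, 0.1, 0], [-0.05, 0, 0, 0.1, 0, 0.1, 0]]
n=4 max=0.25 end [ 443.1 -252.4   64.1]
[[0, 0, 0, 0, 0.25, 0.15, 0], [0, 0, 0, 0, 0.25, 0.2, 0], [0, 0, 0, 0, 0.25, 0.15, 0], [0, 0, 0, 0, 0.25, 0.15, 0]]
n=4 max=0.15 end [ 442.7 -252.3   80.4]
[[0, 0, 0, 0, 0.05, -0.1, 0], [0, 0, 0, 0, 0.1, -0.1, 0], [0, 0, 0, 0, 0.05, -0.15, 0], [0, 0, 0, 0, 0.1, -0.1, 0]]
```

Call:
{"op": "send_rows", "data": {"commands": [[-0.05,0,0,0.1,0,0.1,0],[-0.05,0,0,0.05,0.05,0.15,0],[0,0.05,0,0.1,0,0.1,0],[-0.05,0,0,0.1,0,0.1,0],[0,0,0,0,0.25,0.15,0],[0,0,0,0,0.25,0.2,0],[0,0,0,0,0.25,0.15,0],[0,0,0,0,0.25,0.15,0]]}}

```text
time: 4.03
ee_pos: [445.1, -253.4, 62.7]
ee_rot: [0.736, 0.608, 0.193, 0.227]
force: [-8.7, 2.3, 1.7]
width: -0.1
```

```bash
python3 - <<'E'
from h import *
O=ori(-10.5,55);s=arm.sense();print(np.round(s['joints'],2),np.round(s['force'],1),np.round((C-s['ee_pos'])@f,1),s['ee_pos'], np.degrees((O.inv()*R.from_quat(s['ee_rot'])).as_rotvec()))
im=arm.read_camera('wrist');cv2.imwrite('pics/w3.png',im)
st=plan(at(82,78),O,0,4)
for th in range(10,100,10):
    t=np.radians(th); st=plan(at(78*np.cos(t)+5.5,92+78*np.sin(t)-14),O,0,2 if th<90 else 2,st)
E
```

```text
[-0.72  0.37  2.39  2.02  0.33 -2.49] [-8.7  2.3  1.7] 77.6 [ 445.06871673 -253.39811993   62.74566533] [0.31737686 0.19972362 0.42202337]
n=4 max=0.15 end [ 441.1 -251.7   77.4]
[[0, 0, 0, 0, 0.05, -0.15, 0], [0, 0, -0.05, 0, 0, -0.1, 0], [-0.05, 0, 0, 0.05, 0.05, -0.15, 0], [0, -0.05, 0, 0, 0, -0.1, 0]]
n=2 max=0.20 end [ 440.4 -251.5   91.6]
[[0, 0, 0, 0, 0.15, -0.2, 0], [0, 0, 0, 0, 0.1, -0.2, 0]]
n=2 max=0.20 end [ 443.7 -252.2  105. ]
[[0, 0, 0, 0, 0.2, -0.15, 0], [0, 0, 0, 0, 0.15, -0.15, 0]]
n=2 max=0.20 end [ 450.  -253.3  116.8]
[[0, 0, 0, 0, 0.2, -0.1, 0], [0, 0, 0, 0, 0.2, -0.1, 0]]
n=2 max=0.20 end [ 457.1 -254.7  127.3]
[[0, 0, 0, 0, 0.2, -0.1, 0], [0, 0, 0, 0, 0.2, -0.05, 0]]
n=2 max=0.25 end [ 466.3 -256.4  137.6]
[[0, 0, 0, 0, 0.25, -0.05, 0], [0, 0, 0, 0, 0.2, -0.05, 0]]
n=2 max=0.25 end [ 477.1 -258.4  145.3]
[[0, 0, 0, 0, 0.25, 0, 0], [0, 0, 0, 0, 0.2, 0, 0]]
n=2 max=0.25 end [ 489.7 -260.8  150.6]
[[0, 0, 0, 0, 0.25, 0.05, 0], [0, 0, 0, 0, 0.2, 0.05, 0]]
n=2 max=0.25 end [ 503.1 -263.3  154.7]
[[0, 0, 0, 0, 0.2, 0.05, 0], [0, 0, 0, 0, 0.25, 0.1, 0]]
n=2 max=0.20 end [ 516.1 -265.7  156.7]
[[0, 0, 0, 0, 0.2, 0.1, 0], [0, 0, 0, 0, 0.2, 0.1, 0]]
```

View pics/w3.png

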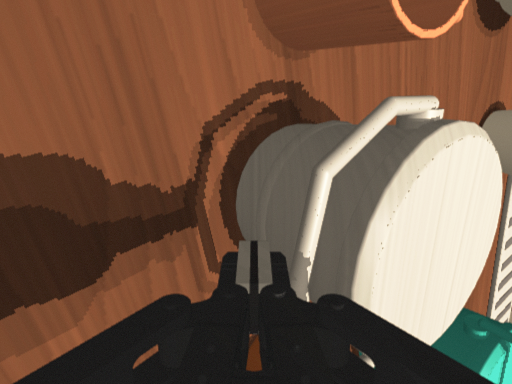

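The finger's wide part pressed the bar inwards with about 9 N, so I back off a few mm first and then lift.

Call:
{"op": "send_rows", "data": {"commands": [[0,0,0,0,-0.2,-0.1,0],[0,0,0,0,0,-0.15,0],[0,0,0,0,0.05,-0.15,0],[0,0,0,0,0.1,-0.1,0],[0,0,0,0,0.15,-0.15,0]]}}

```text
time: 4.5
ee_pos: [437.6, -251.9, 81.1]
ee_rot: [0.735, 0.609, 0.193, 0.227]
force: [-0.4, -0.2, 0.3]
width: 0.1
```

```bash
python3 - <<'E'
from h import *
O=ori(-10.5,55);s=arm.sense();print(np.round(s['joints'],2),np.round(s['force'],1),np.round((C-s['ee_pos'])@f,1),s['ee_pos'], np.degrees((O.inv()*R.from_quat(s['ee_rot'])).as_rotvec()))
E
```

```text
[-0.73  0.31  2.4   1.86  0.32 -2.34] [-0.4 -0.2  0.3] 85.3 [ 437.56457882 -251.8781697    81.08227475] [0.31201605 0.26385647 0.29145795]
```

Call:
{"op": "send_rows", "data": {"commands": [[0,0,0,0,0.1,0.1,0],[0,0,0,0,0.15,-0.15,0],[0,0,0,0,0.1,-0.2,0],[0,0,0,0,0.2,-0.15,0],[0,0,0,0,0.15,-0.15,0],[0,0,0,0,0.2,-0.1,0],[0,0,0,0,0.2,-0.1,0]]}}

```text
time: 5.08
ee_pos: [447.5, -253.3, 116.9]
ee_rot: [0.736, 0.609, 0.191, 0.225]
force: [-2.7, 0.3, 0.5]
width: 0.0
```

```bash
python3 - <<'E'
from h import *
O=ori(-10.5,55);s=arm.sense();print(np.round(s['joints'],2),np.round(s['force'],1),np.round((C-s['ee_pos'])@f,1),s['ee_pos'], np.degrees((O.inv()*R.from_quat(s['ee_rot'])).as_rotvec()))
im=arm.read_camera('wrist');sc=arm.read_camera('scene');cv2.imwrite('pics/w4.png',np.hstack([cv2.resize(im,(400,300)),cv2.resize(sc[110:215,190:330],(400,300),interpolation=cv2.INTER_CUBIC)]))
E
```

```text
[-0.71  0.22  2.36  1.46  0.29 -1.89] [-2.7  0.3  0.5] 75.3 [ 447.46442987 -253.34833496  116.85345188] [0.69620265 0.24446455 0.38086142]
```

View pics/w4.png

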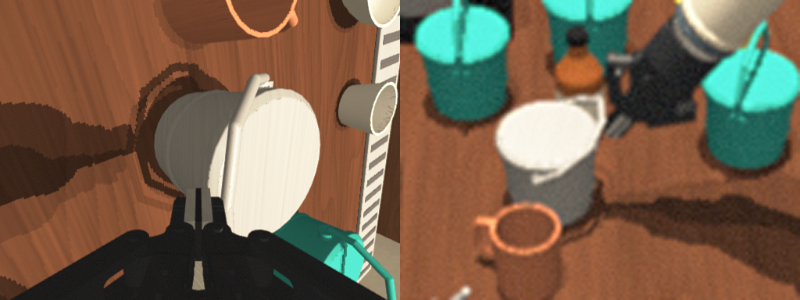

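```bash
python3 - <<'E'
from h import *
cw=arm.calibration('wrist');cs=arm.calibration('scene')
yv=np.array([-f[1],f[0],0])
for th in (0,20,30,40):
    t=np.radians(th)
    for w,h in ((45,68),(0,78),(-45,68)):
        p=C+3*f+w*yv-h*np.cos(t)*f+(92+h*np.sin(t))*U
        a=np.array(proj(cw,p))*400/512; b=np.array(proj(cs,p)); b=np.array([400+(b[0]-190)*400/140,(b[1]-110)*300/105]); print(th,w,np.round(a),np.round(b))
E
```

```text
0 45 [187. 117.] [595. 173.]
0 0 [175. 185.] [609. 149.]
0 -45 [189. 236.] [606. 124.]
20 45 [214. 123.] [591. 158.]
20 0 [204. 199.] [605. 131.]
20 -45 [212. 252.] [602. 109.]
30 45 [233. 125.] [587. 151.]
30 0 [225. 205.] [600. 123.]
30 -45 [228. 258.] [598. 102.]
40 45 [254. 127.] [581. 144.]
40 0 [248. 209.] [593. 115.]
40 -45 [246. 262.] [592.  95.]
```

The bail is at about 30° and rising with the finger: its corner at wrist (230,120) and scene (590,150) matches the 30° prediction. Continuing the arc.

Call:
{"op": "send_rows", "data": {"commands": [[0,0,0,0,0.2,-0.1,0],[0,0,0,0,0.2,-0.1,0],[0,0,0,0,0.25,-0.05,0],[0,0,0,0,0.2,-0.05,0],[0,0,0,0,0.25,0,0],[0,0,0,0,0.2,0,0]]}}

```text
time: 5.68
ee_pos: [473.2, -256.7, 144.2]
ee_rot: [0.736, 0.61, 0.192, 0.223]
force: [-0.9, -0.5, -0.1]
width: -0.3
```

Call:
{"op": "send_rows", "data": {"commands": [[0,0,0,0,0.25,0.05,0],[0,0,0,0,0.25,0.05,0],[0,0,0,0,0.25,0.1,0],[0,0,0,0,0.25,0.1,0],[0,0,0,0,0.2,0.1,0]]}}

```text
time: 6.1
ee_pos: [509.8, -261.9, 152.6]
ee_rot: [0.736, 0.611, 0.193, 0.221]
force: [-0.3, -0.1, 0.2]
width: 0.3
```

```bash
python3 - <<'E'
from h import *
O=ori(-10.5,55);s=arm.sense();print(np.round(s['joints'],2),np.round(s['force'],1),np.round((C-s['ee_pos'])@f,1),s['ee_pos'], np.degrees((O.inv()*R.from_quat(s['ee_rot'])).as_rotvec()))
im=arm.read_camera('wrist');sc=arm.read_camera('scene');cv2.imwrite('pics/w5.png',np.hstack([cv2.resize(im,(400,300)),cv2.resize(sc[110:215,190:330],(400,300),interpolation=cv2.INTER_CUBIC)]))
cw=arm.calibration('wrist');cs=arm.calibration('scene')
yv=np.array([-f[1],f[0],0])
for th in (60,75,90,100):
    t=np.radians(th)
    for w,h in ((45,68),(0,78),(-45,68)):
        p=C+3*f+w*yv-h*np.cos(t)*f+(92+h*np.sin(t))*U
        a=np.array(proj(cw,p))*400/512; b=np.array(proj(cs,p)); b=np.array([400+(b[0]-190)*400/140,(b[1]-110)*300/105]); print(th,w,np.round(a),np.round(b))
E
```

```text
[-0.63  0.21  2.22  1.01  0.3  -1.37] [-0.3 -0.1  0.2] 12.4 [ 509.79225053 -261.86009842  152.63366213] [0.87107137 0.7744199  0.35161646]
60 45 [165. 137.] [565. 133.]
60 0 [167. 223.] [575. 102.]
60 -45 [171. 277.] [577.  84.]
75 45 [198. 135.] [550. 127.]
75 0 [205. 218.] [559.  96.]
75 -45 [199. 272.] [563.  78.]
90 45 [227. 131.] [535. 124.]
90 0 [235. 210.] [541.  93.]
90 -45 [223. 263.] [548.  76.]
100 45 [241. 128.] [525. 124.]
100 0 [251. 202.] [530.  93.]
100 -45 [235. 256.] [539.  75.]
```

View pics/w5.png

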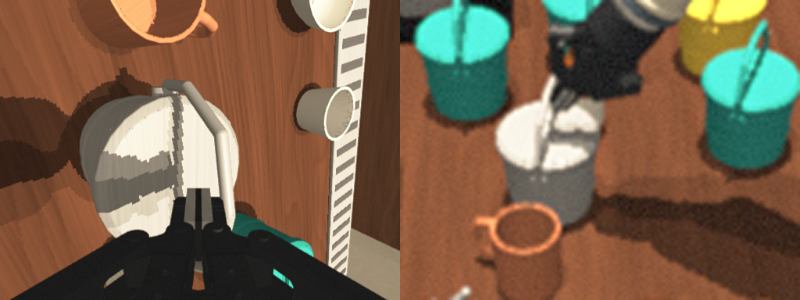

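The bail stands at about 88–90°: its corner at wrist (223,131) and scene (543,124) matches the 90° prediction. Next I retract, open, and grip the bar about 27 mm off the middle on the -y side, so that the fingers clear the hook.

```bash
cat >> h.py <<'E'
yv=np.array([-f[1],f[0],0]); O57=ori(-10.5,57); A=O57.as_matrix()[:,2]; B=C+3*f-27*yv+164*U
E
python3 - <<'E'
from h import *
s=arm.sense();a=R.from_quat(s['ee_rot']).as_matrix()[:,2]
st=plan(np.array(s['ee_pos'])-42*a,R.from_quat(s['ee_rot']),0,3)
st=plan(B-30*A,O57,0.5,5,st)
E
```

```text
n=3 max=0.50 end [ 486.8 -258.3  187.5]
[[0, 0, 0, 0, 0, -0.45, 0], [0, 0, 0, 0, 0, -0.5, 0], [0, 0, 0, 0, 0, -0.45, 0]]
n=5 max=0.20 end [ 503.1 -291.8  189.3]
[[0.05, -0.05, 0, -0.2, 0.15, 0.05, 0.5], [0.05, 0, 0, -0.2, 0.1, 0.1, 0.5], [0, -0.05, -0.05, -0.2, 0.15, 0.05, 0.5], [0.05, 0, 0, -0.2, 0.1, 0.1, 0.5], [0.05, -0.05, 0, -0.2, 0.15, 0.05, 0.5]]
```

Call:
{"op": "send_rows", "data": {"commands": [[0,0,0,0,0,-0.45,0],[0,0,0,0,0,-0.5,0],[0,0,0,0,0,-0.45,0],[0.05,-0.05,0,-0.2,0.15,0.05,0.5],[0.05,0,0,-0.2,0.1,0.1,0.5],[0,-0.05,-0.05,-0.2,0.15,0.05,0.5],[0.05,0,0,-0.2,0.1,0.1,0.5],[0.05,-0.05,0,-0.2,0.15,0.05,0.5]]}}

```text
time: 6.87
ee_pos: [499.6, -289.4, 185.4]
ee_rot: [0.737, 0.615, 0.181, 0.214]
force: [0.2, 0.2, 0.3]
width: 42.5
```

```bash
python3 - <<'E'
from h import *
s=arm.sense();P=np.array(s['ee_pos']);Q=R.from_quat(s['ee_rot']);print(s['time'],s['width'],P,np.round(s['joints'],2),'apex rel tool',Q.inv().apply(B-P))
im=arm.read_camera('wrist');cv2.imwrite('pics/w6.png',im);cw=arm.calibration('wrist')
for w,h in ((45,68),(0,78),(-27,72),(-45,68)): print(w,np.round(proj(cw,C+3*f+w*yv+(92+h)*U)))
for d in (0,14): print(np.round(proj(cw,P+Q.apply([0,0,d]))))
plan(B+14*A,O57,0.5,4)
E
```

```text
6.8667 42.487500758177795 [ 499.64149764 -289.40695164  185.39202523] [-0.68  0.16  2.17  0.73  0.41 -1.12] apex rel tool [-1.1339119   5.71204203 29.00359268]
45 [257.  94.]
0 [267. 186.]
-27 [260. 230.]
-45 [256. 256.]
[249. 254.]
[250. 241.]
n=4 max=0.40 end [ 527.7 -295.8  152. ]
[[0, 0, 0, 0, 0.05, 0.35, 0.5], [-0.05, 0, 0, 0, 0, 0.35, 0.5], [0, 0, 0, 0, 0.05, 0.35, 0.5], [0, -0.05, 0, 0, 0.05, 0.4, 0.5]]
```

View pics/w6.png

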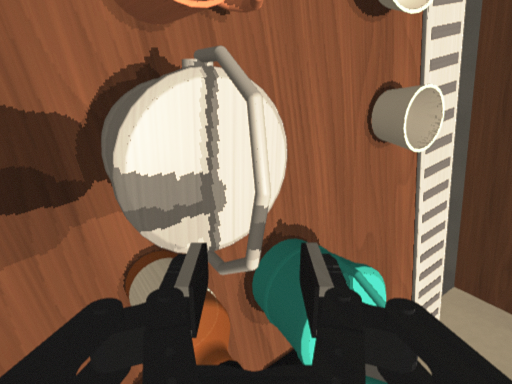

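The bar (corners at (257,95) and (255,265), apex at (267,185)) matches the prediction within a few pixels and lies between the open fingers at (200,250) and (310,250). I advance and grip.

Call:
{"op": "send_rows", "data": {"commands": [[0,0,0,0,0.05,0.35,0.5],[-0.05,0,0,0,0.05,0.35,0.5],[0,0,0,0,0.05,0.35,0.5],[0,-0.05,0,0,0.05,0.4,0.5]]}}

```text
time: 7.25
ee_pos: [530.6, -298.4, 151.7]
ee_rot: [0.737, 0.613, 0.18, 0.219]
force: [0.6, 0.1, -0.7]
width: 42.4
```

Call:
{"op": "send_rows", "data": {"commands": [[0,0,0,0,0,0,0],[0,0,0,0,0,0,0],[0,0,0,0,0,0,0],[0,0,0,0,0,0,0],[0,0,0,0,0,0,0],[0,0,0,0,0,0,0]], "force": 110}}

```text
time: 7.75
ee_pos: [530.5, -296.5, 149.1]
ee_rot: [0.738, 0.613, 0.182, 0.215]
force: [1.7, 2.4, -2.2]
width: 4.2
```

```bash
python3 - <<'E'
from h import *
s=arm.sense();P=np.array(s['ee_pos']);Q=R.from_quat(s['ee_rot']);print(s['time'],s['width'],P,s['force'],s['ft_torque'],np.round(s['joints'],2),'apex rel tool',Q.inv().apply(B-P))
plan(P+[0,0,60],Q,0,8)
E
```

```text
7.75 4.243909390711579 [ 530.45529122 -296.49626273  149.07402594] [ 1.72225824  2.43742807 -2.1923734 ] [ 0.83833814 -0.07294115  0.06229051] [-0.65  0.26  2.14  0.87  0.33 -1.24] apex rel tool [  0.42734979  -1.34095668 -18.59964847]
n=8 max=0.25 end [ 530.6 -296.8  209.8]
[[0, 0, 0, 0, 0.15, -0.2, 0], [0, 0, 0, 0, 0.1, -0.2, 0], [0, 0, 0, 0, 0.15, -0.25, 0], [0, 0, 0, 0, 0.15, -0.2, 0], [0, 0, 0, 0, 0.15, -0.2, 0], [0, 0, 0, 0, 0.1, -0.2, 0], [0, 0, 0, 0, 0.15, -0.2, 0], [0, 0, 0, 0, 0.15, -0.25, 0]]
```

Call:
{"op": "send_rows", "data": {"commands": [[0,0,0,0,0.1,-0.1,0],[0,0,0,0,0.1,-0.15,0],[0,0,0,0,0.1,-0.2,0],[0,0,0,0,0.15,-0.2,0],[0,0,0,0,0.15,-0.2,0],[0,0,0,0,0.1,-0.2,0],[0,0,0,0,0.1,-0.15,0],[0,0,0,0,0.05,-0.1,0]]}}

```text
time: 8.42
ee_pos: [521.2, -292.2, 189.0]
ee_rot: [0.738, 0.617, 0.177, 0.208]
force: [-0.3, -0.2, -7.3]
width: 4.6
```

```bash
python3 - <<'E'
from h import *
s=arm.sense();P=np.array(s['ee_pos']);Q=R.from_quat(s['ee_rot']);print(s['time'],s['width'],P,s['force'],s['ft_torque'],np.round(s['joints'],2))
im=arm.read_camera('wrist');sc=arm.read_camera('scene');cv2.imwrite('pics/w7.png',np.hstack([cv2.resize(im,(400,300)),cv2.resize(sc[90:210,180:340],(400,300),interpolation=cv2.INTER_CUBIC)]))
E
```

```text
8.4167 4.588838978207867 [ 521.19748362 -292.20192548  188.97060316] [-0.27666857 -0.20052185 -7.26410983] [-0.00652997  0.77982454 -0.00298392] [-0.65  0.18  2.12  0.64  0.42 -1.01]
```

View pics/w7.png

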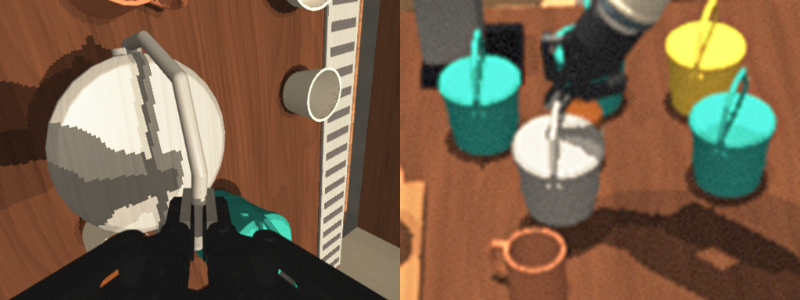

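The lift is good: 7.3 N on the wrist and the pail hangs upright (left panel lid at (135,140)), held to the side of the apex. Carrying next.

```bash
python3 - <<'E'
from h import *
s=arm.sense();P=np.array(s['ee_pos']);Q=R.from_quat(s['ee_rot'])
st=plan([505,-290,300],O57,0,8)
st=plan([480,-15,290],ori(-4,57),0,16,st)
E
```

```text
n=8 max=0.45 end [ 505.3 -289.6  299.4]
[[-0.05, 0, 0, 0, 0.2, -0.45, 0], [0, 0, 0, 0, 0.15, -0.4, 0], [-0.05, -0.05, 0, 0, 0.2, -0.45, 0], [0, 0, 0, 0, 0.2, -0.4, 0], [-0.05, 0, 0, 0, 0.2, -0.45, 0], [0, 0, 0, 0, 0.15, -0.4, 0], [-0.05, 0, 0.05, 0, 0.2, -0.45, 0], [0, 0, 0, 0, 0.2, -0.4, 0]]
n=16 max=0.60 end [479.9 -15.3 289.1]
[[0, 0.05, -0.05, 0.55, -0.15, -0.05, 0], [0, 0, -0.05, 0.55, -0.15, -0.1, 0], [0, 0.05, -0.05, 0.55, -0.1, -0.05, 0], [0, 0.05, -0.1, 0.55, -0.15, -0.05, 0], [0, 0.05, -0.05, 0.55, -0.15, -0.05, 0], [0, 0, -0.05, 0.6, -0.1, -0.05, 0], [0, 0.05, -0.05, 0.55, -0.15, -0.1, 0], [0, 0.05, -0.05, 0.55, -0.1, -0.05, 0], [0, 0, -0.05, 0.55, -0.1, -0.05, 0], [0, 0.05, -0.1, 0.55, -0.15, -0.05, 0], [0, 0.05, -0.05, 0.6, -0.1, -0.05, 0], [0, 0.05, -0.05, 0.55, -0.1, 0, 0], [0, 0, -0.05, 0.55, -0.1, -0.05, 0], [0, 0.05, -0.05, 0.6, -0.1, -0.05, 0], [0, 0.05, -0.05, 0.55, -0.1, -0.05, 0], [0, 0, -0.1, 0.55, -0.1, 0, 0]]
```

Call:
{"op": "send_rows", "data": {"commands": [[-0.05,0,0,0,0.2,-0.45,0],[0,0,0,0,0.15,-0.4,0],[-0.05,-0.05,0,0,0.2,-0.45,0],[0,0,0,0,0.2,-0.4,0],[-0.05,0,0,0,0.2,-0.45,0],[0,0,0,0,0.15,-0.4,0],[-0.05,0,0.05,0,0.2,-0.45,0],[0,0,0,0,0.2,-0.4,0]]}}

```text
time: 9.18
ee_pos: [499.6, -285.7, 293.4]
ee_rot: [0.739, 0.615, 0.179, 0.209]
force: [-0.2, -0.1, -6.9]
width: 4.3
```

Call:
{"op": "send_rows", "data": {"commands": [[0,0,0,0.2,0,0,0],[0,0.05,-0.05,0.4,-0.1,-0.05,0],[0,0.05,-0.05,0.55,-0.1,-0.05,0],[0,0.05,-0.1,0.55,-0.15,-0.05,0],[0,0.05,-0.05,0.55,-0.15,-0.05,0],[0,0,-0.05,0.6,-0.1,-0.05,0],[0,0.05,-0.05,0.55,-0.15,-0.1,0],[0,0.05,-0.05,0.55,-0.1,-0.05,0]]}}

```text
time: 9.85
ee_pos: [485.3, -154.8, 283.1]
ee_rot: [0.723, 0.635, 0.186, 0.198]
force: [-0.0, 0.2, -8.1]
width: 4.4
```

Call:
{"op": "send_rows", "data": {"commands": [[0,0,-0.05,0.55,-0.1,-0.05,0],[0,0.05,-0.1,0.55,-0.15,-0.05,0],[0,0.05,-0.05,0.6,-0.1,-0.05,0],[0,0.05,-0.05,0.55,-0.1,0,0],[0,0,-0.05,0.55,-0.1,-0.05,0],[0,0.05,-0.05,0.6,-0.1,-0.05,0],[0,0.05,-0.05,0.55,-0.1,-0.05,0],[0,0,-0.1,0.5,-0.1,0,0]]}}

```text
time: 10.52
ee_pos: [458.2, -2.9, 265.1]
ee_rot: [0.703, 0.662, 0.187, 0.182]
force: [0.5, 0.2, -6.9]
width: 4.0
```

```bash
python3 - <<'E'
from h import *
s=arm.sense();P=np.array(s['ee_pos']);Q=R.from_quat(s['ee_rot']);print(s['time'],s['width'],P,s['force'],np.round(s['joints'],2))
st=plan([490,263,275],ori(2.8,57),0,16)
E
```

```text
10.5167 4.024791939052282 [458.15234904  -2.94109363 265.14836541] [ 0.51422994  0.22482516 -6.8712116 ] [-0.01 -0.21  2.28 -0.01  0.54  0.06]
n=16 max=0.60 end [489.6 262.4 274.4]
[[-0.05, 0, -0.05, 0.55, 0.05, 0, 0], [0, 0.05, -0.05, 0.55, 0, 0, 0], [-0.05, 0, -0.1, 0.55, 0.05, 0.05, 0], [0, 0.05, -0.05, 0.6, 0.05, 0, 0], [-0.05, 0, -0.05, 0.55, 0.05, 0, 0], [0, 0.05, -0.05, 0.55, 0.05, 0.05, 0], [-0.05, 0, -0.05, 0.55, 0.05, 0, 0], [-0.05, 0, -0.05, 0.55, 0.1, 0.05, 0], [0, 0.05, -0.1, 0.55, 0.05, 0, 0], [-0.05, 0, -0.05, 0.55, 0.05, 0, 0], [0, 0.05, -0.05, 0.55, 0.1, 0.05, 0], [-0.05, 0, -0.05, 0.55, 0.05, 0, 0], [0, 0.05, -0.05, 0.55, 0.05, 0.05, 0], [-0.05, 0, -0.1, 0.55, 0.1, 0.05, 0], [0, 0, -0.05, 0.55, 0.1, 0, 0], [-0.05, 0.05, -0.05, 0.55, 0.05, 0.05, 0]]
```

Call:
{"op": "send_rows", "data": {"commands": [[-0.05,0,-0.05,0.55,0.1,-0.05,0],[0,0.05,-0.05,0.55,0.05,-0.05,0],[-0.05,0,-0.1,0.55,0.1,0,0],[0,0.05,-0.05,0.6,0.1,-0.05,0],[-0.05,0,-0.05,0.55,0.1,-0.05,0],[0,0.05,-0.05,0.55,0.1,0,0],[-0.05,0,-0.05,0.55,0.1,0,0],[-0.05,0,-0.05,0.55,0.1,0,0]]}}

```text
time: 11.18
ee_pos: [461.7, 141.9, 268.8]
ee_rot: [0.682, 0.683, 0.19, 0.179]
force: [0.4, -0.5, -7.2]
width: 4.0
```

Call:
{"op": "send_rows", "data": {"commands": [[0,0.05,-0.1,0.55,0.1,0,0],[-0.05,0,-0.05,0.55,0.1,0,0],[0,0.05,-0.05,0.55,0.15,0,0],[-0.05,0,-0.05,0.55,0.1,0,0],[0,0.05,-0.05,0.55,0.1,0,0],[-0.05,0,-0.1,0.5,0.1,0,0],[0,0,-0.05,0.4,0.1,0,0],[-0.05,0.05,-0.05,0.2,0.05,0.05,0]]}}

```text
time: 11.85
ee_pos: [464.0, 269.0, 266.2]
ee_rot: [0.657, 0.708, 0.193, 0.174]
force: [0.1, 0.4, -5.9]
width: 4.4
```

```bash
python3 - <<'E'
from h import *
s=arm.sense();P=np.array(s['ee_pos']);Q=R.from_quat(s['ee_rot']);print(s['time'],s['width'],P,s['force'],np.round(s['joints'],2),np.degrees((ori(2.8,57).inv()*Q).as_rotvec()))
st=plan([516,264,276],ori(2.8,57),0,4)
E
```

```text
11.85 4.3720894865309825 [463.96617302 268.97253679 266.1675843 ] [ 0.10805817  0.42843447 -5.90661216] [ 0.71 -0.02  2.12 -0.5   0.66  0.97] [ 2.87376926  1.16822948 -1.1578959 ]
n=4 max=0.45 end [516.1 263.4 276.4]
[[-0.1, -0.05, 0.05, -0.05, 0.4, 0.15, 0], [-0.15, -0.05, 0.05, -0.1, 0.4, 0.15, 0], [-0.1, -0.05, 0.05, -0.05, 0.45, 0.15, 0], [-0.15, -0.05, 0.05, -0.1, 0.4, 0.15, 0]]
```

Call:
{"op": "send_rows", "data": {"commands": [[-0.1,-0.05,0.05,-0.05,0.35,0.1,0],[-0.15,-0.05,0.05,-0.1,0.4,0.15,0],[-0.1,-0.05,0.05,-0.05,0.45,0.15,0],[-0.15,-0.05,0.05,-0.1,0.3,0.1,0],[0,0,0,0,0.15,0.05,0],[0,0,0,0,0,0,0],[0,0,0,0,0,0,0],[0,0,0,0,0,0,0]]}}

```text
time: 12.52
ee_pos: [517.7, 260.3, 273.3]
ee_rot: [0.662, 0.694, 0.204, 0.197]
force: [-0.1, 0.1, -7.2]
width: 4.4
```

```bash
python3 - <<'E'
from h import *
s=arm.sense();P=np.array(s['ee_pos']);Q=R.from_quat(s['ee_rot']);print(s['time'],P,s['force'],np.round(s['joints'],2),np.degrees((ori(2.8,57).inv()*Q).as_rotvec()))
im=arm.read_camera('wrist');sc=arm.read_camera('scene');tp=arm.read_camera('top')
for n,i in (('sc8',sc),('tp8',tp),('wr8',im)): cv2.imwrite(f'pics/{n}.png',i)
r=lambda im,u,v,w,h:cv2.resize(im[v:v+h,u:u+w],(400,300),interpolation=cv2.INTER_CUBIC)
cv2.imwrite('pics/m8.png',np.vstack([np.hstack([cv2.resize(im,(400,300)),r(sc,160,210,120,90)]),np.hstack([r(tp,110,100,100,75),r(sc,180,240,80,60)])]))
cw,cs,ct=map(arm.calibration,('wrist','scene','top'))
M=P+Q.apply([27,0,-18.6])+6*U; print('apex est',M)
for n,p in (('apex',M),('hook',[613.5,293,215]),('tip',[582,291.3,235])):
    print(n,*[np.round(proj(c,p),1) for c in (cw,cs,ct)])
E
```

```text
12.5167 [517.71410449 260.2888881  273.29668666] [-0.14761184  0.12681522 -7.22838895] [ 0.65  0.04  2.07 -0.56  0.63  0.99] [ 0.06604455 -0.24949439  0.04868102]
apex est [506.37424104 286.84736411 294.82133961]
apex [262.2 225.2] [246.7 260.2] [144.5 162.9]
hook [322.5 152.2] [200.6 285.1] [151.  136.8]
tip [308.  163.9] [213.8 279. ] [149.4 144.3]
```

View pics/m8.png

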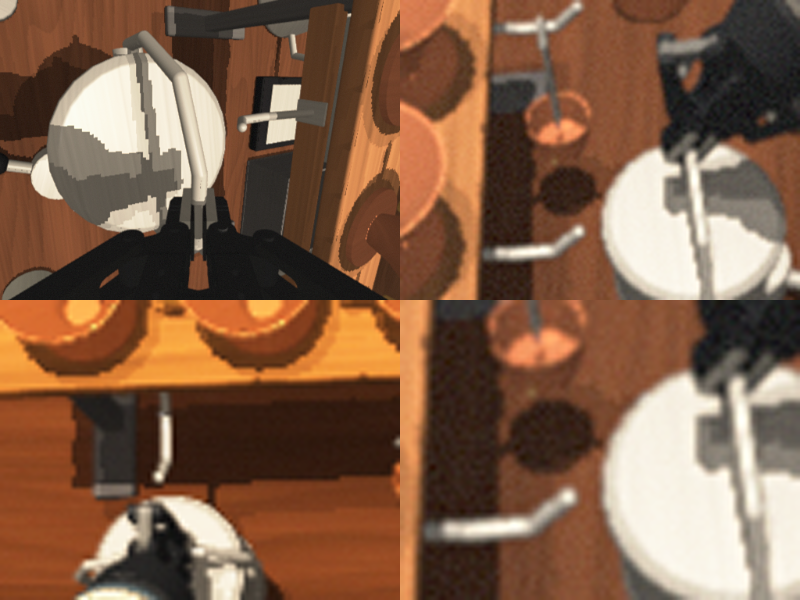

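Wrist panel: the empty hook tip is at (243,127), i.e. full (311,163), against a prediction of (308,164). The bail corner is at full (230,100). I'll fit the grip offset and sag to the visible bail points.

```bash
python3 - <<'E'
from h import *
from scipy.optimize import least_squares
cw,cs=arm.calibration('wrist'),arm.calibration('scene')
s=arm.sense();P=np.array(s['ee_pos']);Q=R.from_quat(s['ee_rot'])
def pts(x):
    d,phi,dl,zb,psi=x; G=P+Q.apply([0,0,zb]); e=ori(2.8+dl,57).as_matrix()[:,0]; ff=np.cross(e,U)
    Rm=R.from_rotvec(ff*phi); up=R.from_rotvec(e*psi).apply(U); e2,u2=Rm.apply(e),Rm.apply(up)
    k=lambda w,h:G+(w+d)*e2+(h-78+d*10/45)*u2
    return k(0,78),k(45,68),k(68,0)
def res(x):
    a,c,e=pts(x)
    return np.r_[np.array(proj(cw,c))-[230,100],np.array(proj(cw,e))-[151,61],(np.array(proj(cs,a))-[248.4,271])*.5,(np.array(proj(cw,a))-[252,192])*.3, (x[3]+18.6)/3, np.degrees(x[4])/3, x[2]/3]
r=least_squares(res,[27,0,0,-18.6,0]);x=r.x
print('d,phi,dyaw,zb,psi',x[0],np.degrees(x[1]),x[2],x[3],np.degrees(x[4]));print(np.round(r.fun,1));print(np.round(pts(x),1))
for p in pts(x): print(np.round(proj(cw,p)),np.round(proj(cs,p)))
E
```

```text
d,phi,dyaw,zb,psi 27.856931114164293 -5.9859673401642 2.6154944310238304 -8.219958687251067 6.650633816964767
[-0.4 -2.   0.3  0.5 -1.8 -3.5  1.2  5.2  3.5  2.2  0.9]
[[510.9 288.7 283.4]
 [505.6 332.2 268.8]
 [496.3 347.2 199.3]]
[256. 209.] [245. 264.]
[230.  98.] [248. 285.]
[151.  62.] [254. 308.]
```

```bash
python3 - <<'E'
from h import *
O=ori(2.8,57)
st=plan([540,263,256],O,0,4)
st=plan([619,266,252],O,0,8,st)
E
```

```text
n=4 max=0.25 end [539.4 263.2 255.5]
[[0, 0, 0, 0, 0.1, 0.2, 0], [0, 0, 0, 0, 0.05, 0.25, 0], [0, 0.05, 0, 0.05, 0.1, 0.2, 0], [0, 0, 0, 0, 0.05, 0.25, 0]]
n=8 max=0.30 end [618.8 265.6 251.6]
[[0, 0, 0, 0, 0.25, 0.2, 0], [0, 0, 0, 0, 0.3, 0.2, 0], [0, 0, 0, 0, 0.25, 0.2, 0], [0, 0, 0, 0, 0.3, 0.15, 0], [0, 0, 0, 0, 0.25, 0.2, 0], [0, 0, 0, -0.05, 0.25, 0.2, 0], [0, 0, 0, 0, 0.3, 0.2, 0], [0, 0, 0, 0, 0.25, 0.2, 0]]
```

Call:
{"op": "send_rows", "data": {"commands": [[0,0,0,0,0.1,0.2,0],[0,0,0,0.05,0.05,0.2,0],[0,0.05,0,0.05,0.1,0.15,0],[0,0,0,0,0.1,0.15,0],[0,0,0,0,0.15,0.1,0],[0,0,0,0,0,0,0]]}}

```text
time: 13.17
ee_pos: [544.6, 265.7, 259.6]
ee_rot: [0.661, 0.695, 0.206, 0.195]
force: [-1.0, -0.7, -8.1]
width: 4.6
```

```bash
python3 - <<'E'
from h import *
O=ori(2.8,57);s=arm.sense();print(s['time'],s['ee_pos'],s['force'],np.degrees((O.inv()*R.from_quat(s['ee_rot'])).as_rotvec()))
plan([619,265,256],O,0,8)
E
```

```text
13.1667 [544.61294976 265.69085055 259.55345844] [-1.01165607 -0.67113753 -8.06242486] [ 0.10296069  0.14312732 -0.07294279]
n=8 max=0.25 end [618.8 265.  255.6]
[[0, 0, 0, 0, 0.25, 0.2, 0], [0, 0, 0, -0.05, 0.25, 0.15, 0], [0, 0, 0, 0, 0.25, 0.2, 0], [0, 0, 0, -0.05, 0.25, 0.15, 0], [0, 0, 0, 0, 0.25, 0.2, 0], [0, 0, 0, 0, 0.25, 0.2, 0], [0, 0, 0, -0.05, 0.25, 0.15, 0], [0, 0, 0, 0, 0.25, 0.2, 0]]
```

Call:
{"op": "send_rows", "data": {"commands": [[0,0,0,0,0.2,0.15,0],[0,0,0,0,0.25,0.2,0],[0,0,0,0,0.25,0.2,0],[0,0,0,-0.05,0.25,0.15,0],[0,0,0,0,0.25,0.2,0],[0,0,0,0,0.2,0.15,0],[0,0,0,0,0.15,0.1,0],[0,0,0,0,0,0,0]]}}

```text
time: 13.83
ee_pos: [606.2, 264.9, 251.5]
ee_rot: [0.661, 0.696, 0.201, 0.194]
force: [1.3, 1.3, -8.5]
width: 4.1
```

```bash
python3 - <<'E'
from h import *
O=ori(2.8,57);s=arm.sense();print(s['time'],s['ee_pos'],s['force'],np.degrees((O.inv()*R.from_quat(s['ee_rot'])).as_rotvec()))
im=arm.read_camera('wrist');sc=arm.read_camera('scene');tp=arm.read_camera('top')
for n,i in (('sc9',sc),('tp9',tp),('wr9',im)): cv2.imwrite(f'pics/{n}.png',i)
# numeric check: bar line vs hook tip in the wrist view -- bright low-sat pixels per row
h=cv2.cvtColor(im,cv2.COLOR_BGR2HSV)
cw=arm.calibration('wrist');cs=arm.calibration('scene')
print('tip',proj(cw,[582,291.3,235]),'hook',proj(cw,[613.5,293,215]),'sc',proj(cs,[582,291.3,235]),proj(cs,[613.5,293,215]))
st=plan([619,265,232],O,0,4); plan([619,265,216],O,0,4,st)
E
```

```text
13.8333 [606.23923607 264.91345682 251.48981468] [ 1.29552852  1.28873012 -8.47175983] [ 0.51983329 -0.14136857 -0.14172344]
tip (np.float64(192.07210479095588), np.float64(199.65536352310173)) hook (np.float64(231.89549163641902), np.float64(178.0773569989218)) sc (np.float64(213.78048074271328), np.float64(278.96570779256)) (np.float64(200.62209789460925), np.float64(285.1081599129068))
n=4 max=0.20 end [619.4 265.6 232.4]
[[0, 0, 0, 0, 0, 0.2, 0], [-0.05, 0, 0, 0, 0, 0.2, 0], [0, 0, 0, 0, 0, 0.2, 0], [-0.05, 0, 0.05, 0, 0.05, 0.2, 0]]
n=4 max=0.15 end [619.2 265.6 216.2]
[[0, 0, 0, 0, -0.1, 0.1, 0], [0, 0, 0, 0, -0.05, 0.1, 0], [0, 0, 0, 0, -0.1, 0.15, 0], [0, 0, 0, 0, -0.05, 0.1, 0]]
```

Call:
{"op": "send_rows", "data": {"commands": [[0,0,0,0,0.1,0.2,0],[-0.05,0,0,0,0.1,0.2,0],[0,0,0,0,0,0.2,0],[-0.05,0,0,0,0,0.2,0],[0,0,0,0,-0.05,0.1,0],[0,0,0,0,0,0,0]]}}

```text
time: 14.48
ee_pos: [625.7, 267.1, 231.3]
ee_rot: [0.66, 0.695, 0.208, 0.198]
force: [-0.4, -0.3, -7.0]
width: 3.8
```

```bash
python3 - <<'E'
from h import *
O=ori(2.8,57);s=arm.sense();print(s['time'],s['ee_pos'],s['force'],s['ft_torque'],np.degrees((O.inv()*R.from_quat(s['ee_rot'])).as_rotvec()))
p=np.array(s['ee_pos']); plan([619.5,266,p[2]-15],O,0,6)
E
```

```text
14.4833 [625.72321911 267.05839407 231.30270626] [-0.41293829 -0.25384913 -6.98828314] [-0.26160813  0.79093676 -0.04249277] [-0.35525472  0.01854183 -0.17245476]
n=6 max=0.10 end [619.4 266.7 216.4]
[[0, 0, 0, 0, -0.05, 0.05, 0], [0, 0, 0, 0, -0.1, 0.05, 0], [0.05, 0, 0, 0, -0.05, 0.05, 0], [0, 0, 0, 0, -0.1, 0.05, 0], [0, 0, 0, 0, -0.05, 0.05, 0], [0, 0, 0.05, 0, -0.1, 0.05, 0]]
```

Call:
{"op": "send_rows", "data": {"commands": [[0,0,0,0,-0.05,0.05,0],[0,0,0,-0.05,-0.1,0.05,0],[0,0,0,0,-0.1,0.05,0],[0,0,0,0,-0.05,0.05,0]]}}

```text
time: 14.82
ee_pos: [621.1, 265.1, 220.3]
ee_rot: [0.66, 0.695, 0.208, 0.198]
force: [1.2, 0.1, -7.0]
width: 4.5
```

Call:
{"op": "send_rows", "data": {"commands": [[0,0,0,0,-0.05,0.1,0],[0,0,0,0,-0.05,0.05,0],[0,0,0,0,-0.05,0.1,0]]}}

```text
time: 15.07
ee_pos: [621.1, 265.3, 211.1]
ee_rot: [0.659, 0.695, 0.208, 0.198]
force: [0.6, 0.4, -6.2]
width: 4.2
```

Call:
{"op": "send_rows", "data": {"commands": [[0,0,0,0,-0.05,0.1,0],[0,0,0,0,0,0,0]]}}

```text
time: 15.23
ee_pos: [621.3, 265.2, 206.7]
ee_rot: [0.659, 0.695, 0.208, 0.198]
force: [-0.4, -0.0, -7.6]
width: 3.9
```

Call:
{"op": "send_rows", "data": {"commands": [[0,0,0,0,-0.05,0.1,0],[0,0,0,0,0,0,0]]}}

```text
time: 15.4
ee_pos: [622.8, 265.8, 204.8]
ee_rot: [0.659, 0.695, 0.209, 0.198]
force: [-4.4, -2.1, -0.9]
width: 4.1
```

Load is transferring: Fz went from -7.6 to -0.9 N. The bar estimate is then (611.5, 292.6, 223), which matches the seat. One look before release.

```bash
python3 - <<'E'
from h import *
s=arm.sense();print(s['time'],s['ee_pos'],s['force'],s['ft_torque'])
im=arm.read_camera('wrist');sc=arm.read_camera('scene');tp=arm.read_camera('top')
for n,i in (('sc10',sc),('tp10',tp),('wr10',im)): cv2.imwrite(f'pics/{n}.png',i)
r=lambda im,u,v,w,h:cv2.resize(im[v:v+h,u:u+w],(400,300),interpolation=cv2.INTER_CUBIC)
cv2.imwrite('pics/m10.png',np.vstack([np.hstack([r(im,130,110,200,150),r(sc,160,240,120,90)]),np.hstack([r(tp,110,100,100,75),r(sc,180,255,60,45)])]))
cw=arm.calibration('wrist')
for p in ([582,291.3,235],[613.5,293,215],[613.5,293,223]): q=np.array(proj(cw,p)); print(np.round((q-[130,110])*2))
E
```

```text
15.4 [622.76574961 265.75375676 204.7940192 ] [-4.4455447  -2.10802732 -0.88490919] [-0.30612101  0.80145211  0.0178347 ]
[139. 286.]
[239. 204.]
[261. 217.]
```

View pics/m10.png

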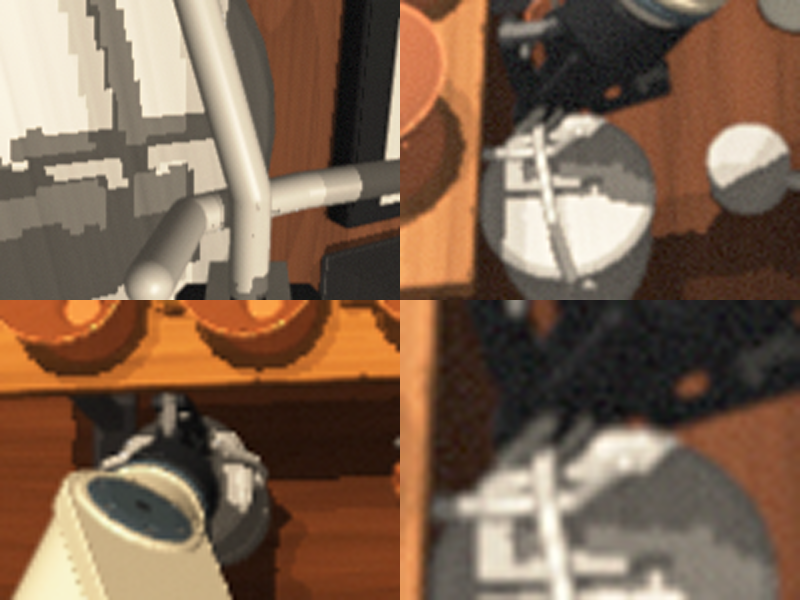

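The wrist crop shows the bar lying across the hook seat, with its V bend at (262,185) right at the crossing (250,200), and the fingers clear beside the hook tip (150,280). Opening now.

Call:
{"op": "send_rows", "data": {"commands": [[0,0,0,0,-0.05,0,0.08],[0,0,0,0,0,0,0.15],[0,0,0,0,0,0,0.22],[0,0,0,0,0,0,0.3],[0,0,0,0,0,0,0.35],[0,0,0,0,0,0,0.35],[0,0,0,0,0,0,0.35],[0,0,0,0,0,0,0.35]], "force": 20}}

```text
time: 16.22
ee_pos: [625.4, 268.1, 209.1]
ee_rot: [0.658, 0.694, 0.214, 0.2]
force: [0.2, 0.3, 1.5]
width: 30.0
```

```bash
python3 - <<'E'
from h import *
s=arm.sense();P=np.array(s['ee_pos']);Q=R.from_quat(s['ee_rot']);print(s['time'],P,s['force'],s['ft_torque'],s['width'])
im=arm.read_camera('wrist');cv2.imwrite('pics/wr11.png',im)
a=cv2.imread('pics/wr10.png'); print('diff',np.abs(a.astype(int)-im)[100:250,130:330].mean())
cw=arm.calibration('wrist')
# bar centre between fingers: low-saturation bright runs on some image rows
h=cv2.cvtColor(im,cv2.COLOR_BGR2HSV)
for v in (215,225,235,245): 
    w=np.where((h[v,200:320,1]<60)&(h[v,200:320,2]>110))[0]+200; print(v,w.min() if len(w) else None,w.max() if len(w) else None,len(w))
print('tip',proj(cw,P))
E
```

```text
16.2167 [625.36915281 268.12547015 209.09377195] [0.18298889 0.27438396 1.52836144] [-0.00284192  0.24117199  0.01261605] 29.95439984974009
diff 34.46814444444444
215 200 276 58
225 209 250 39
235 202 250 33
245 200 249 36
tip (np.float64(252.9527012611781), np.float64(256.74106206625765))
```

Call:
{"op": "send_rows", "data": {"commands": [[0,0,0,0,0,-0.1,0.4],[0,0,0,0,0,-0.15,0.4],[0,0,0,0,0,-0.2,0.4]]}}

```text
time: 16.52
ee_pos: [617.1, 267.3, 219.7]
ee_rot: [0.658, 0.694, 0.213, 0.199]
force: [0.6, 0.3, 0.5]
width: 34.2
```

Call:
{"op": "send_rows", "data": {"commands": [[0,0,0,0,0,-0.25,0.4],[0,0,0,0,0,-0.3,0.4],[0,0,0,0,0,-0.4,0.4],[0,0,0,0,0,-0.5,0.4],[0,0,0,0,0,-0.6,0.4],[0,0,0,0,0,-0.6,0.4],[0,0,0,0,0,-0.6,0.4],[0,0,0,0,0,-0.3,0.4]]}}

```text
time: 17.18
ee_pos: [551.3, 263.2, 316.8]
ee_rot: [0.658, 0.694, 0.214, 0.199]
force: [0.4, -0.1, 0.3]
width: 33.8
```

Call:
{"op": "send_rows", "data": {"commands": [[0,0,0,0,0,0,0.4],[0,0,0,0,0,0,0.4],[0,0,0,0,0,0,0.4],[0,0,0,0,0,0,0.4],[0,0,0,0,0,0,0.4],[0,0,0,0,0,0,0.4],[0,0,0,0,0,0,0.4],[0,0,0,0,0,0,0.4]]}}

```text
time: 17.85
ee_pos: [550.7, 263.2, 316.9]
ee_rot: [0.658, 0.694, 0.214, 0.198]
force: [0.0, 0.6, -0.4]
width: 34.2
```

```bash
python3 - <<'E'
from h import *
s=arm.sense();print(s['time'],s['ee_pos'],s['force'],s['ft_torque'])
im=arm.read_camera('wrist');sc=arm.read_camera('scene');tp=arm.read_camera('top')
for n,i in (('sc12',sc),('tp12',tp),('wr12',im)): cv2.imwrite(f'pics/{n}.png',i)
cw,cs=arm.calibration('wrist'),arm.calibration('scene')
r=lambda im,u,v,w,h:cv2.resize(im[v:v+h,u:u+w],(400,300),interpolation=cv2.INTER_CUBIC)
cv2.imwrite('pics/m12.png',np.hstack([cv2.resize(im,(400,300)),r(sc,140,230,120,90)]))
for p in ([582,291.3,235],[613.5,293,223]): print(np.round(np.array(proj(cw,p))),np.round(proj(cs,p)))
# lid in scene: low-sat bright blob -> lid centre at z 53+112=165
h=cv2.cvtColor(sc,cv2.COLOR_BGR2HSV);m=((h[...,1]<70)&(h[...,2]>90)).astype(np.uint8);m[:235]=0;m[:,:165]=0;m[330:]=0;m[:,245:]=0
n,l,st,ce=cv2.connectedComponentsWithStats(m)
for i in range(1,n):
    if st[i,4]>150: print(st[i],ce[i],onz(cs,*ce[i],165))
E
```

```text
17.85 [550.69071915 263.19975282 316.89929302] [ 0.03958972  0.56095613 -0.43505898] [-0.05749003  0.26029672  0.08077753]
[226. 160.] [214. 279.]
[254. 152.] [200. 283.]
[ 184  268   49   62 2177] [207.07671107 300.92145154] [603.9040352  304.86089787 165.        ]
```

The viewer limit is reached, so I'll let it settle and check numerically.

Call:
{"op": "send_rows", "data": {"commands": [[0,0,0,0,0,0,0.4],[0,0,0,0,0,0,0.4],[0,0,0,0,0,0,0.4],[0,0,0,0,0,0,0.4],[0,0,0,0,0,0,0.4],[0,0,0,0,0,0,0.4],[0,0,0,0,0,0,0.4],[0,0,0,0,0,0,0.4]]}}

```text
time: 18.67
ee_pos: [550.8, 263.4, 317.5]
ee_rot: [0.658, 0.694, 0.214, 0.199]
force: [0.4, 0.5, 0.1]
width: 33.9
```

Call:
{"op": "send_rows", "data": {"commands": [[0,0,0,0,0,0,0.4],[0,0,0,0,0,0,0.4],[0,0,0,0,0,0,0.4],[0,0,0,0,0,0,0.4],[0,0,0,0,0,0,0.4],[0,0,0,0,0,0,0.4],[0,0,0,0,0,0,0.4],[0,0,0,0,0,0,0.4]]}}

```text
time: 19.33
ee_pos: [550.8, 263.4, 317.5]
ee_rot: [0.658, 0.694, 0.214, 0.199]
force: [0.3, -0.1, -1.1]
width: 34.3
```

```bash
python3 - <<'E'
from h import *
s=arm.sense();print(s['time'],s['force'])
cw,cs=arm.calibration('wrist'),arm.calibration('scene')
F=[]
for i in range(5): F.append(arm.read_camera('wrist').astype(int))
old=cv2.imread('pics/wr12.png').astype(int)
g=lambda a,b:cv2.phaseCorrelate(a.mean(2)[60:230,100:330].astype(np.float32),b.mean(2)[60:230,100:330].astype(np.float32))
print('shift old',g(old,F[0]),'short',[np.round(g(F[0],x)[0],2) for x in F[1:]], 'meandiff',[round(np.abs(F[0]-x).mean(),2) for x in F[1:]])
im=F[-1].astype(np.uint8)
e=ori(2.8,57).as_matrix()[:,0];Hk=np.array([613.5,293,223])
for w in (-20,-10,10,20,30,40): 
    u,v=proj(cw,Hk+w*e-abs(w)*10/45*U); row=im[int(round(v)),:].mean(1); x=int(round(u)); print(w,round(u,1),round(v,1),row[x-16:x+17:2].astype(int).tolist())
sc=arm.read_camera('scene');h=cv2.cvtColor(sc,cv2.COLOR_BGR2HSV);m=((h[...,1]<70)&(h[...,2]>90)).astype(np.uint8);m[:235]=0;m[:,:165]=0;m[330:]=0;m[:,245:]=0
n,l,st,ce=cv2.connectedComponentsWithStats(m); print(st[1:][st[1:,4]>150])
# other things: change in scene image vs. start
o=cv2.imread('pics/tp12.png');o0=cv2.imread('pics/top0.png')
for nme,(u,v) in dict(mug=(280,165),bottle=(350,186),tin=(238,203),tamper=(133,204),pf=(185,205)).items(): print(nme,round(np.abs(o[v-14:v+14,u-12:u+12].astype(int)-o0[v-14:v+14,u-12:u+12]).mean(),1),end='; ')
E
```

```text
19.3333 [ 0.3043558  -0.07205583 -1.08157068]
shift old ((-0.40753222973214065, 0.18279891550066907), 0.9623396149388066) short [array([-0.06,  0.01]), array([-0.09,  0.02]), array([-0.12,  0.02]), array([-0.15,  0.02])] meandiff [np.float64(1.64), np.float64(1.76), np.float64(1.82), np.float64(1.84)]
-20 250.6 176.0 [213, 208, 211, 209, 203, 111, 181, 213, 224, 212, 86, 89, 89, 87, 88, 88, 84]
-10 252.2 164.2 [212, 213, 209, 208, 103, 153, 201, 219, 226, 129, 93, 84, 85, 89, 88, 88, 88]
10 252.2 138.5 [93, 93, 92, 105, 173, 216, 233, 225, 131, 92, 95, 92, 94, 97, 85, 78, 89]
20 250.6 124.8 [212, 198, 114, 180, 222, 230, 222, 117, 94, 94, 94, 94, 94, 98, 89, 79, 82]
30 248.9 111.1 [213, 106, 169, 215, 229, 224, 145, 93, 95, 93, 95, 93, 92, 91, 83, 85, 85]
40 247.3 97.1 [109, 156, 207, 227, 224, 204, 213, 121, 96, 95, 94, 83, 85, 88, 93, 91, 91]
[[ 184  268   50   62 2173]]
mug 7.8; bottle 7.1; tin 6.4; tamper 99.4; pf 17.0;
```

The bar crosses the hook within about 2 mm of its origin and the pail is practically still. The tamper patch in the top view is probably hidden by the arm, so I check it in the scene view and then hand in.

```bash
python3 - <<'E'
from h import *
o=arm.read_camera('scene').astype(int);o0=cv2.imread('pics/scene0.png').astype(int)
for n,(u,v) in dict(tamper=(289,363),tin=(279,232),pf=(285,294),bottle=(252,130),mug=(233,197)).items():
    a,b=[x[v-18:v+18,u-18:u+18].mean(2).astype(np.float32) for x in (o0,o)]; print(n,np.round(cv2.phaseCorrelate(a,b)[0],1),round(np.abs(a-b).mean(),1))
s=arm.sense();print(s['time'],s['force']); print(arm.close_job())
E
```

```text
tamper [-0. -0.] 6.1
tin [0.5 0.7] 35.6
pf [-0.   0.1] 20.2
bottle [ 0.1 -0.1] 9.2
mug [0.2 0.3] 15.8
19.6833 [-0.46661063  0.29429197 -0.36852823]
the job is handed in; nothing more can be done
None
```

I raised the bail with a tilted fingertip to about 88–90° while the pail stood on the counter. I then gripped the bar about 27 mm off its middle, carried the pail to the empty left-hand hook, lowered it onto the seat, released it and backed off. I handed the job in at 19.7 s.

**What the last checks showed:**
- **Position:** the bar crosses the hook within about 2 mm of its origin along the hook. Just before release, the V bend sat about 4–5 mm to the side of the wire.
- **Load and motion:** the weight moved to the hook before I opened the fingers, with the wrist's vertical force going from about 7.6 N to 0.9 N. After I backed off, that force was about zero and the picture drifted only about 1 pixel per second.
- **Other things on the bar:** they stayed within 1 pixel of their start positions in the scene view.

**What did not go cleanly:**
- The first approach under the bar pushed it inwards with about 9 N. I backed off, and allowed for about 3 mm of pail shift from then on.
- While carried, the pail sagged about 6°.
- In the top view the tamper differed strongly from the start picture. The scene view shows it has not moved, so the arm was probably hiding it.
- The picture limit was reached, so the final state after release was checked only by numbers, not viewed.

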